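# Torque-check the clamp screw of a board carrier

### The arm

A 6-joint arm with a two-finger parallel gripper is mounted at the origin on the work surface. World frame = base frame: x ahead of the robot, y to its left, z up, the work surface at z = 0. Lengths are in mm, angles in rad, forces in N, time in s.
With the tool pointing down it reaches from about 300 to 850 mm from the base axis. Payload 5.4 kg.
Tool frame: the origin (TCP) lies on the centre line of the jaws, within the pads' length; the fingertips stand 17 mm ahead of it and the grasp point (between the pads) lies 2 mm behind it; z points along the fingers, y is the direction in which the jaws open and shut (so a half turn about z gives the same grasp; the last joint's range is limited). The gripper opens to 85 mm and grips with 20 to 120 N. Pads are 22 mm wide; open, the fingers measure 114 mm over their backs; the gripper's body (76 mm by 85 mm) begins 54 mm behind the grasp point. The pads swing forward as they close: fully open they stand 13 mm farther back than shut.
Start: joints at [-1.38, 0.158, 1.597, -0, 1.386, -0.21], TCP at [224.315, -529.424, 248.299] pointing down, gripper open.
Joint ranges: [-2.91, 2.91], [-0.94, 2.29], [0.18, 2.7], [-1.29, 4.43], [0.17, 2.64], [-3, 3]. Speed limits (rad/s): [2.57, 2.57, 3.14, 3.14, 3.14, 3.14].

### API

Orientations are given as a rotation vector (axis times angle).
In Python, from bench import arm gives the robot as it stands. The module is installed in compiled form; this text tells all that it offers.
- The arm moves only by the tool play_rows, never from a script. Its argument "plan" is a list of rows, each a list of 5 numbers: the shift along the tool's x, y, z in mm, then the turn about the tool's z in rad, then the finger opening in mm, from 0 to 85.4. A call has 1 to 8 rows; each row is the pose to reach, as a shift and turn from the pose commanded when the call began, along the tool's axes at that moment; what a row does not reach only later rows make up. A row lasts 1/8 s, in which the tool goes at most 62.5 mm and 10.7 degrees, less where a joint would pass 70% of its speed; a pose out of reach is approached as far as the arm can. A call with a gripper value outside its range is refused whole. The fingers move at their own pace and stop on an object; the grip force is fixed at half the most. Time passes only in rows, so rows that repeat a pose let the fingers close. It gives the time, the measured TCP pose, the force and the opening at its end, in the units of the state.
- arm.get_state(): the state, without advancing time (a new reading comes with each control period).
- arm.camera(name): name is "side" or "top" or "wrist"; returns (picture, depth): 384x512x3 uint8, red, green, blue; 384x512 float32, mm along the optical axis (not along the pixel's ray), 0 where there is no reading.
- arm.calibration(name): a dict with "fx", "fy", "cx", "cy" (pixels), "R" (3x3) and "t" (3): a world point X has camera coordinates R X + t. Camera axes: x right, y down, z forward; pixel columns grow to the right and rows downward; lengths in mm; the calibration is good to about 2 mm. A picture is of the moment at which its call begins: read the wrist's pose just before it. calibration takes no time and is no camera call; for the wrist camera it gives the pose at the moment of the call.
- arm.close_job(): hands the job in, once; it reports no verdict.
Trained networks look in the newest picture that a camera, given by its name, has taken for a name from the list of things; names that differ only in an ending like _2 or _b are one class to them, and where a whole thing is asked for, a point or a joint stands for the part that bears it (a point fixed in the world has none). Each returns a list of dicts, best first, with "conf" (0 to 1); they miss things now and then, are a little off and sometimes report something else, mostly with a low value. They report only what shows in the picture. A call takes as long as a camera call.
- arm.boxes_of(camera, name): "box" ([left, top, width, height] in pixels, round what is visible of it).
- arm.regions_of(camera, name): "region" (384x512 bool, what is visible of it) and "box" ([left, top, width, height] in pixels, round what is visible of it).
- arm.tip_of(camera, name): "location" ([column, row] in pixels: a listed point, or the origin of a listed thing).
The state is a dict: "clock": time; "qpos": joint angles; "qvel": joint speeds; "tau": joint torques, N m; "eef_pos": TCP position; "orientation": TCP orientation; "ft_force": force on the tool from outside, world axes, zero at the start; "ft_torque": the same for the moment, N m; "finger_gap": finger opening in mm.
Only numpy, scipy, OpenCV 4.12 (cv2) and the standard library are available. Lean on these libraries where they do the work, as an engineer would, in place of code of your own. Each camera call takes 0.05 s, during which the arm holds its last target.

### The job

Check that the clamp screw holding the circuit-board carrier is tight: swing its lever clockwise (seen from above) until it bites on the drive lug, load it to about 0.9 N·m (some 13 N sideways on the black knob) and keep that load on for a full second. Take care never to put more than about 1.3 N·m on the screw in either direction, so that it does not turn. Then gently swing the lever back anticlockwise all the way to its rest lug, let go of it, and leave the tray, screwdriver and heat sink where they are.

Things in the scene. Friction and masses are not known exactly. Their poses are not given: they have to be found in the camera images.
- screw_axis (a point): point on the vertical axis of the clamp screw, near the top of the lever's hub, 92 mm above the work surface. The screw stands in a grey 60 x 60 mm block, 56 mm high, on the aluminium base plate (200 x 150 x 14 mm) of the clamp, which is bolted down. Its x axis points from the screw to the green board, which a steel strap holds down; z is up. Everything above the block turns about this axis
- knob_center (a point): centre of the black knob: an upright cylinder 18 to 19 mm in diameter and 44 mm high (from 84 to 128 mm above the work surface, centre at 106 mm), which spins freely about its own upright axis at the end of the steel lever, 70 mm from the screw axis. The lever is a flat bar 12 mm wide whose top is 83 mm above the work surface; the hub's top is at 94 mm. Nothing else stands beside the knob at its height
- lever (a joint): angle of the lever from the drive lug, rad: 0 when it bears on the drive lug, growing anticlockwise seen from above, 1.25 when it bears on the rest lug. Between the two upright steel lugs (8 mm pins, 24 mm from the axis, tops at 88 mm) it swings freely with slight friction (0.03 N·m). It starts somewhere between the two and stays where it is left
- coupling (a joint): wind-up of the elastic coupling disc which carries the two lugs, rad: 0 unloaded, positive when the lever presses clockwise (tightening) on the drive lug, negative when it presses on the rest lug. It is stiff: only a few hundredths of a radian at the test load. It springs back to 0 when let go
- screw_mark (a point): outer end of the small steel index key on the dark collar of the screw itself, 34 mm from the screw axis and 61 mm above the work surface. It shows whether the screw turns: the screw holds by friction up to about 1.5 N·m and slips beyond that. The screw, and the lugs with it, stand at a different angle in each start
- tray: loose grey plastic parts tray, 160 x 120 mm, 45 mm high, origin under its centre; to be left alone
- driver: loose screwdriver lying flat, origin under its middle; to be left alone
- heatsink: loose finned aluminium heat sink, 60 x 50 mm, 28 mm high, origin under its centre; to be left alone

How it is judged:
By the outcome, as a careful person would: the job done as asked, in the order asked, and still so for the second after the job is handed in, with the robot touching nothing.
It also fails if it takes over 67 s, if anything falls off the work surface, if the arm or the gripper's body presses on something with over 40 N, if the wrist force passes 120 N, or if a joint passes its speed limit or range.

## Working session

There is one attempt and no reset: what is moved stays moved. The work goes in short steps, Python scripts to look and compute and a tool call to move; the robot and the scene stay as the last step left them, time stands still between calls to the robot, and variables do not carry over. Pictures are saved under pics/ and viewed, and the job is handed in when it is done.

Besides the shell and the picture viewer there is one more tool, called after "Emit:" as name(argument=value, ...) on one line, values as JSON. play_rows: Moves the arm, as the interface text tells. Its arguments: {"type":"object","properties":{"plan":{"type":"array"}},"required":["plan"]}

```bash
mkdir -p pics; ls; cat > h.py <<'E'
import numpy as np, cv2
from bench import arm
def proj(c,p):
    X=c["R"]@np.array(p,float)+c["t"]; return np.array([c["fx"]*X[0]/X[2]+c["cx"],c["fy"]*X[1]/X[2]+c["cy"]])
def at_z(c,px,z):
    R=np.array(c["R"]);t=np.array(c["t"]);o=-R.T@t
    d=R.T@np.array([(px[0]-c["cx"])/c["fx"],(px[1]-c["cy"])/c["fy"],1]); s=(z-o[2])/d[2]; return o+s*d
def save(n,im): cv2.imwrite("pics/"+n,cv2.cvtColor(im,cv2.COLOR_RGB2BGR))
E
python3 - <<'E'
from h import *
s=arm.get_state()
print({k:np.round(v,3) for k,v in s.items()})
Z=dict(screw_axis=92,knob_center=106,screw_mark=61)
for cam in("top","side"):
    im,d=arm.camera(cam); save(cam+"0.png",im); c=arm.calibration(cam)
    print(cam,c["fx"],np.round(-c["R"].T@c["t"]))
    for n,z in Z.items():
        for r in arm.tip_of(cam,n)[:2]: print(n,r["conf"],r["location"],np.round(at_z(c,r["location"],z),1))
E
```

```text
pics
{'clock': np.float64(0.0), 'qpos': array([-1.38 ,  0.159,  1.598,  0.   ,  1.386, -0.21 ]), 'qvel': array([-0.   ,  0.001, -0.002, -0.002, -0.002,  0.001]), 'tau': array([-2.0000e-03, -3.9600e+01, -3.3143e+01, -0.0000e+00,  8.0000e-03,
       -0.0000e+00]), 'eef_pos': array([ 224.219, -528.854,  247.289]), 'orientation': array([-3.077, -0.625, -0.   ]), 'ft_force': array([-0.247,  0.755, -0.725]), 'ft_torque': array([ 0.006, -0.06 ,  0.069]), 'finger_gap': np.float64(85.564)}
top 441.9885125468008 [381.  48. 981.]
screw_axis 0.62 [234.0, 214.1] [532.1  96.4  92. ]
knob_center 0.45 [222.5, 244.8] [469.7 121.2 106. ]
screw_mark 0.91 [232.7, 197.2] [573.9  99.2  61. ]
side 450.5474666179763 [ 344. -784. 1016.]
screw_axis 0.59 [235.7, 168.5] [540.   95.1  92. ]
screw_axis 0.43 [255.1, 260.4] [ 503.9 -216.    92. ]
knob_center 0.71 [234.5, 167.6] [534.7  86.2 106. ]
knob_center 0.64 [208.0, 168.2] [462.8 106.3 106. ]
screw_mark 0.93 [245.8, 173.1] [569.8  97.6  61. ]
```

View pics/top0.png

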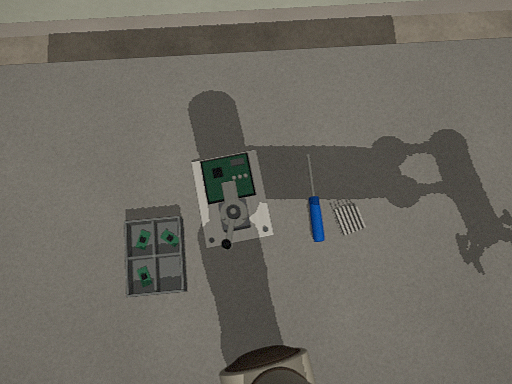

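View pics/side0.png

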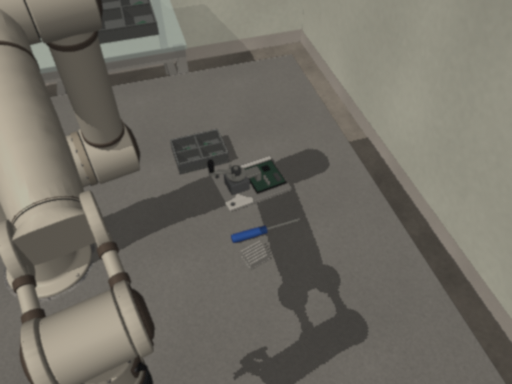

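```bash
python3 - <<'E'
from h import *
im=cv2.imread("pics/top0.png")[160:290,150:320]; cv2.imwrite("pics/topc.png",cv2.resize(im,None,fx=4,fy=4,interpolation=cv2.INTER_CUBIC))
im=cv2.imread("pics/side0.png")[120:240,150:320]; cv2.imwrite("pics/sidec.png",cv2.resize(im,None,fx=4,fy=4,interpolation=cv2.INTER_CUBIC))
E
```

```text
(no output)
```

View pics/topc.png

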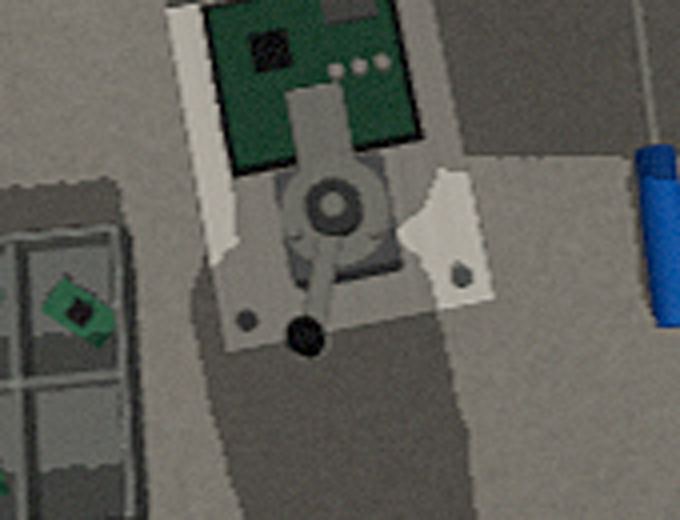

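View pics/sidec.png

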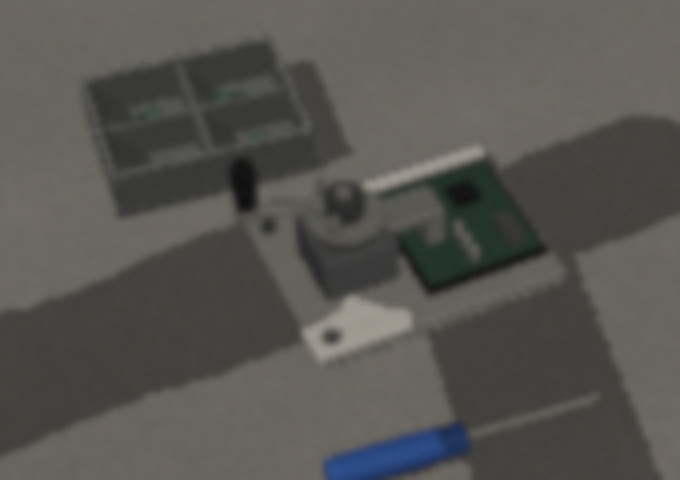

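```bash
python3 - <<'E'
from h import *
from scipy.spatial.transform import Rotation as Ro
c=arm.calibration("top")
a=at_z(c,(233.3,211.75),94);k=at_z(c,(226.5,244),128);print("top",a,k,np.hypot(*(k-a)[:2]))
for n,px in(("L",(223.2,220)),("R",(243.7,220))): print(n,at_z(c,px,88))
c=arm.calibration("side")
print("side hub",at_z(c,(150+343/4,120+188/4),94),"knob c",at_z(c,(150+243/4,120+185/4),106))
s=arm.get_state();R=Ro.from_rotvec(s["orientation"]).as_matrix();print(R.round(3))
T=np.array([470,113,220.]);print("shift",R.T@(T-s["eef_pos"]))
r=arm.regions_of("top","knob_center");print([(x["conf"],x["box"]) for x in r])
E
```

```text
top [536.71393622  97.52172434  94.        ] [468.56587261 111.5560028  128.        ] 69.57815423338658
L [521.91479226 119.21327591  88.        ]
R [519.47037944  77.43205009  88.        ]
side hub [541.24751777  98.87964896  94.        ] knob c [471.97072113 111.47155885 106.        ]
[[ 0.921  0.39  -0.   ]
 [ 0.39  -0.921  0.   ]
 [ 0.    -0.    -1.   ]]
shift [ 476.84649574 -495.58240862   28.32841243]
[]
```

Emit:
play_rows(plan=[[40,-42,5,0,85],[85,-88,10,0,85],[130,-135,15,0,85],[172,-179,18,0,85],[215,-223,18,0,60],[258,-268,18,0,60],[300,-312,18,0,60],[340,-354,18,0,60]])

```text
clock: 1.45
eef_pos: [399.7, -68.9, 230.7]
orientation: [3.078, 0.625, 0.002]
ft_force: [0.6, -0.2, -0.4]
finger_gap: 59.7
```

Emit:
play_rows(plan=[[40,-40,0,0.1,60],[80,-82,0,0.2,60],[115,-120,0,0.3,60],[137,-142,0,0.4,60],[137,-142,0,0.5,60],[137,-142,0,0.595,60],[137,-142,0,0.595,60],[137,-142,0,0.595,60]])

```text
clock: 2.45
eef_pos: [470.0, 113.3, 230.4]
orientation: [3.127, -0.302, 0.0]
ft_force: [-0.4, 0.2, -0.6]
finger_gap: 59.9
```

```bash
cat >> h.py <<'E'
from scipy.spatial.transform import Rotation as Ro
def st():
    s=arm.get_state();R=Ro.from_rotvec(s["orientation"]).as_matrix()
    print(round(float(s["clock"]),2),"q",np.round(s["qpos"],2),"p",np.round(s["eef_pos"],2),"yaw y",round(np.degrees(np.arctan2(R[1,1],R[0,1])),1),"F",np.round(s["ft_force"],2),"gap",round(float(s["finger_gap"]),1)); return s,R
E
python3 - <<'E'
from h import *
s,R=st()
print(R.round(3))
for cam in("top","wrist"):
    c=arm.calibration(cam);im,d=arm.camera(cam);save(cam+"1.png",im);np.save(cam+"1d.npy",d);np.save(cam+"1c.npy",c,allow_pickle=True)
    for n,z in dict(screw_axis=92,knob_center=106,screw_mark=61).items():
        for r in arm.tip_of(cam,n)[:2]: print(cam,n,r["conf"],r["location"],np.round(at_z(c,r["location"],z),1))
E
```

```text
2.45 q [-0.01 -0.07  1.87 -0.    1.34  1.75] p [470.01 113.28 230.37] yaw y -101.0 F [-0.39  0.19 -0.62] gap 59.9
[[ 0.981 -0.192  0.   ]
 [-0.192 -0.981 -0.   ]
 [ 0.    -0.    -1.   ]]
wrist screw_axis 0.57 [257.9, 102.8] [538.8  97.5  92. ]
wrist knob_center 0.75 [254.7, 191.3] [468.  114.2 106. ]
wrist knob_center 0.34 [486.0, 72.7] [527.2 -77.8 106. ]
wrist screw_mark 0.76 [252.8, 65.0] [570.7  95.8  61. ]
```

View pics/wrist1.png

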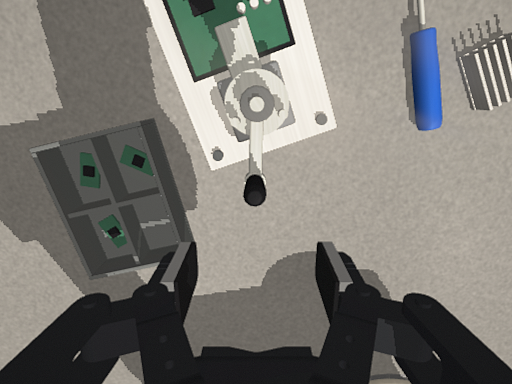

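```bash
python3 - <<'E'
from h import *
im=cv2.imread("pics/wrist1.png")[50:220,180:340]; cv2.imwrite("pics/w1c.png",cv2.resize(im,None,fx=3.5,fy=3.5,interpolation=cv2.INTER_CUBIC))
E
```

```text
(no output)
```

View pics/w1c.png

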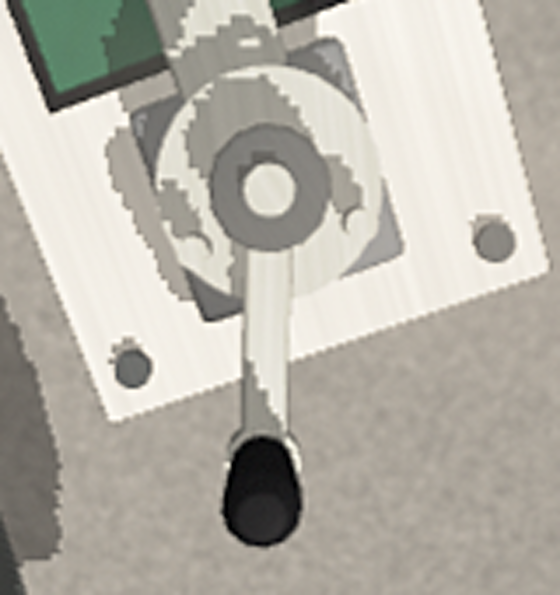

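```bash
python3 - <<'E'
from h import *
c=np.load("wrist1c.npy",allow_pickle=True).item()
a=at_z(c,(257.1,103.7),94)
for n,px,z in(("L",(237.1,118.6),88),("R",(281.4,112.9),88),("kb",(255.4,176.5),84),("ktop",(254.7,198.0),128)):
    p=at_z(c,px,z);v=(p-a)[:2];print(n,p.round(1),np.hypot(*v),np.degrees(np.arctan2(v[1],v[0]))%360)
print(a)
E
```

```text
L [529.3 117.5  88. ] 21.135770463771664 114.90230088233436
R [526.7  79.4  88. ] 22.099554370581746 238.51015652350884
kb [475.  112.2  84. ] 64.71552372314744 167.5845474814959
ktop [469.3 113.8 128. ] 70.62702680858051 167.32975634435263
[538.23401804  98.28929981  94.        ]
```

Emit:
play_rows(plan=[[0,0,40,0,45],[0,0,80,0,45],[0,0,95,0,45],[0,0,110,0,45],[0,0,123,0,45],[0,0,123,0,45],[0,0,123,0,45]])

```text
clock: 3.72
eef_pos: [470.7, 113.4, 108.1]
orientation: [-3.127, 0.305, -0.002]
ft_force: [-0.4, 0.2, 0.1]
finger_gap: 45.3
```

```bash
python3 - <<'E'
from h import *
for i in range(4): st(); im,d=arm.camera("wrist")
save("wrist2.png",im)
E
```

```text
3.73 q [-0.01  0.08  1.97  0.    1.08  1.75] p [470.67 113.37 108.08] yaw y -101.1 F [-0.44  0.19  0.14] gap 45.3
3.77 q [-0.01  0.08  1.97  0.    1.08  1.75] p [470.74 113.37 108.17] yaw y -101.1 F [-0.19  0.14 -0.3 ] gap 45.1
3.83 q [-0.01  0.08  1.97  0.    1.08  1.75] p [470.71 113.39 108.17] yaw y -101.1 F [-0.04  0.02  0.32] gap 44.6
3.88 q [-0.01  0.08  1.97  0.    1.08  1.75] p [470.61 113.38 108.08] yaw y -101.1 F [-0.12  0.15 -0.34] gap 44.7
```

View pics/wrist2.png

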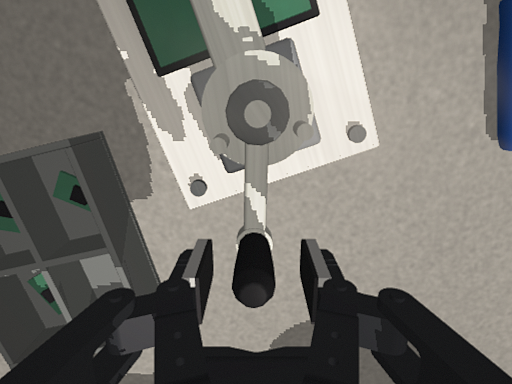

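Emit:
play_rows(plan=[[0,0,1,0,25],[0,0,1,0,25],[0.1,-4.2,1,0.06,25],[0.5,-8.4,1,0.12,25],[1.1,-12.5,1,0.18,25],[2.0,-16.6,1,0.24,25],[3.1,-20.7,1,0.3,25],[3.1,-20.7,1,0.3,25]])

```text
clock: 4.92
eef_pos: [477.0, 133.2, 106.3]
orientation: [3.047, -0.767, -0.0]
ft_force: [0.7, 0.5, 0.2]
finger_gap: 25.0
```

```bash
python3 - <<'E'
from h import *
for i in range(3): st(); im,d=arm.camera("wrist")
save("wrist3.png",im)
E
```

```text
4.92 q [0.03 0.12 1.94 0.   1.08 2.09] p [477.05 133.21 106.27] yaw y -118.3 F [0.67 0.52 0.22] gap 25.0
4.97 q [ 0.03  0.12  1.94 -0.    1.08  2.09] p [477.01 133.1  106.29] yaw y -118.2 F [-0.26  0.1   0.51] gap 25.2
5.03 q [ 0.03  0.12  1.94 -0.    1.08  2.09] p [476.97 133.04 106.27] yaw y -118.2 F [-0.35 -0.18  0.11] gap 25.2
```

View pics/wrist3.png

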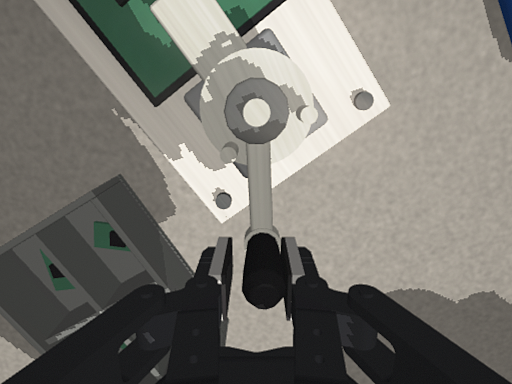

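Emit:
play_rows(plan=[[0.1,-2.8,0,0.04,25],[0.2,-5.6,0,0.08,25],[0.3,-7.0,0,0.1,25],[0.4,-7.7,0,0.11,25],[0.5,-8.4,0,0.12,25],[0.5,-8.4,0,0.12,25]])

```text
clock: 5.82
eef_pos: [481.4, 140.2, 106.3]
orientation: [2.995, -0.95, -0.0]
ft_force: [-2.2, 0.8, -0.7]
finger_gap: 25.2
```

```bash
cat > l.py <<'E'
import sys
from h import *
F=[]
for i in range(int(sys.argv[2])):
    s,R=st(); F.append(R.T@s["ft_force"]); im,d=arm.camera("wrist")
save(sys.argv[1],cv2.resize(im[60:320,150:370],None,fx=2.2,fy=2.2,interpolation=cv2.INTER_CUBIC)); print("tool F",np.mean(F,0).round(2))
E
python3 l.py w4.png 3
```

```text
5.83 q [ 0.04  0.13  1.93 -0.    1.08  2.23] p [481.43 140.21 106.25] yaw y -125.2 F [-2.21  0.77 -0.71] gap 25.2
5.88 q [ 0.04  0.13  1.93 -0.    1.08  2.23] p [481.43 140.22 106.26] yaw y -125.2 F [-1.   -1.4   0.45] gap 25.2
5.92 q [0.04 0.13 1.93 0.   1.08 2.23] p [481.42 140.22 106.28] yaw y -125.2 F [0.15 0.18 0.24] gap 24.8
tool F [-0.75  0.71  0.01]
```

View pics/w4.png

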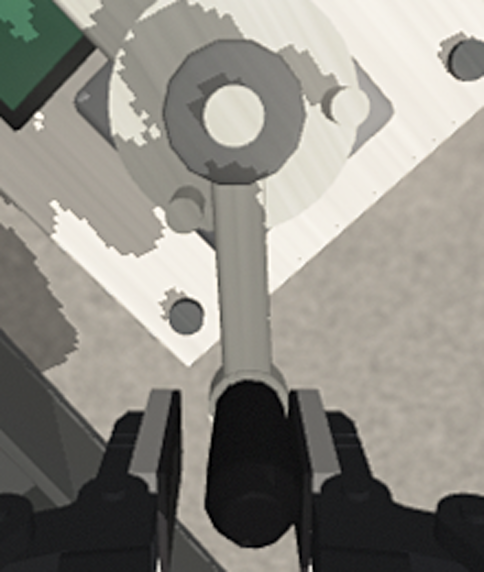

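Emit:
play_rows(plan=[[0,-0.7,0,0.01,25],[0,-1.4,0,0.02,25],[0,-2.1,0,0.03,25],[0.1,-2.8,0,0.04,25],[0.1,-2.8,0,0.04,25]])

```text
clock: 6.6
eef_pos: [483.2, 142.5, 106.3]
orientation: [-2.975, 1.01, 0.0]
ft_force: [0.1, 0.3, 0.1]
finger_gap: 25.2
```

```bash
python3 l.py w5.png 3
```

```text
6.6 q [0.05 0.14 1.92 0.   1.08 2.27] p [483.17 142.52 106.28] yaw y -127.5 F [0.12 0.29 0.06] gap 25.2
6.65 q [0.05 0.14 1.92 0.   1.08 2.27] p [483.23 142.51 106.33] yaw y -127.5 F [-0.03 -0.08  1.27] gap 25.0
6.7 q [0.05 0.14 1.92 0.   1.08 2.27] p [483.2  142.53 106.33] yaw y -127.5 F [-1.71 -0.16 -0.36] gap 25.0
tool F [-0.44  0.32 -0.32]
```

View pics/w5.png

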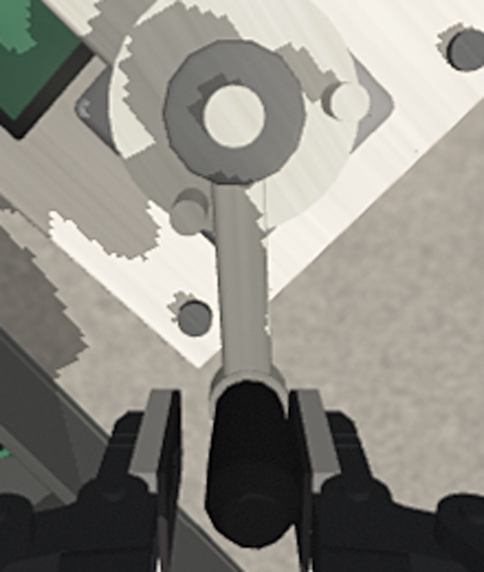

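Emit:
play_rows(plan=[[0,-0.7,0,0.01,25],[0,-1.4,0,0.02,25],[0,-2.1,0,0.03,25],[0,-2.1,0,0.03,25]])

```text
clock: 7.25
eef_pos: [484.5, 144.2, 106.3]
orientation: [-2.959, 1.054, -0.0]
ft_force: [0.1, -0.2, 1.0]
finger_gap: 25.0
```

```bash
python3 l.py w6.png 3
```

```text
7.25 q [0.05 0.14 1.92 0.   1.08 2.3 ] p [484.52 144.2  106.35] yaw y -129.2 F [ 0.1  -0.23  1.  ] gap 25.0
7.3 q [0.05 0.14 1.92 0.   1.08 2.3 ] p [484.48 144.18 106.32] yaw y -129.2 F [-0.2   0.07 -0.37] gap 25.0
7.35 q [0.05 0.14 1.92 0.   1.08 2.3 ] p [484.49 144.17 106.33] yaw y -129.2 F [ 0.11 -0.84 -0.16] gap 24.8
tool F [ 0.21  0.26 -0.16]
```

View pics/w6.png

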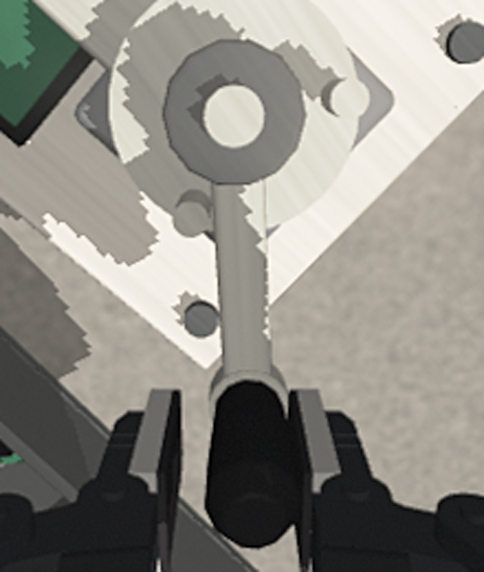

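Emit:
play_rows(plan=[[0,-0.4,0,0,25],[0,-0.8,0,0,25],[0,-0.8,0,0,25]])

```text
clock: 7.78
eef_pos: [485.0, 144.8, 106.3]
orientation: [-2.96, 1.054, -0.0]
ft_force: [-0.2, -0.3, -0.1]
finger_gap: 25.3
```

Emit:
play_rows(plan=[[0,-0.4,0,0,25],[0,-0.8,0,0,25],[0,-0.8,0,0,25]])

```text
clock: 8.15
eef_pos: [485.5, 145.4, 106.3]
orientation: [-2.96, 1.054, -0.0]
ft_force: [-0.3, -0.5, 0.7]
finger_gap: 25.0
```

```bash
python3 l.py w7.png 4
```

```text
8.15 q [ 0.05  0.15  1.91 -0.    1.08  2.31] p [485.5  145.38 106.33] yaw y -129.2 F [-0.33 -0.46  0.71] gap 25.0
8.2 q [0.05 0.15 1.91 0.   1.08 2.31] p [485.48 145.42 106.32] yaw y -129.2 F [-0.53 -0.24  0.4 ] gap 25.0
8.25 q [0.05 0.15 1.91 0.   1.08 2.31] p [485.45 145.39 106.3 ] yaw y -129.2 F [-0.62 -0.17  0.19] gap 24.9
8.3 q [0.05 0.15 1.91 0.   1.08 2.31] p [485.47 145.41 106.32] yaw y -129.2 F [0.28 0.36 0.21] gap 24.8
tool F [-0.15  0.29 -0.38]
```

View pics/w7.png

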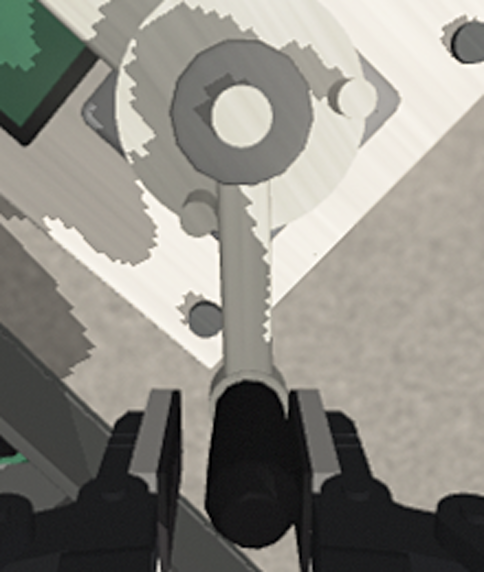

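Emit:
play_rows(plan=[[0,-0.4,0,0,25],[0,-0.8,0,0,25],[0,-0.8,0,0,25]])

```text
clock: 8.72
eef_pos: [485.9, 146.0, 106.3]
orientation: [2.959, -1.054, -0.0]
ft_force: [0.7, -1.3, 0.6]
finger_gap: 25.0
```

Emit:
play_rows(plan=[[0,-0.4,0,0,25],[0,-0.7,0,0,25],[0,-0.7,0,0,25]])

```text
clock: 9.1
eef_pos: [486.2, 146.4, 106.3]
orientation: [2.959, -1.054, -0.0]
ft_force: [-1.8, -2.2, 1.9]
finger_gap: 24.9
```

```bash
python3 l.py w8.png 4
```

```text
9.1 q [ 0.05  0.15  1.91 -0.    1.08  2.31] p [486.24 146.38 106.29] yaw y -129.2 F [-1.82 -2.21  1.93] gap 24.9
9.15 q [ 0.05  0.15  1.91 -0.    1.08  2.31] p [486.21 146.39 106.24] yaw y -129.2 F [-1.52 -2.82  1.6 ] gap 24.9
9.2 q [ 0.05  0.15  1.91 -0.    1.08  2.31] p [486.24 146.4  106.26] yaw y -129.2 F [-1.71 -2.19  1.8 ] gap 24.9
9.25 q [ 0.05  0.15  1.91 -0.    1.08  2.31] p [486.25 146.41 106.27] yaw y -129.2 F [-1.8  -2.29  1.88] gap 24.9
tool F [ 0.17  2.93 -1.8 ]
```

Emit:
play_rows(plan=[[0,-0.5,0,0,25],[0,-0.5,0,0,25],[0,-0.5,0,0,25]])

```text
clock: 9.68
eef_pos: [486.5, 146.8, 106.2]
orientation: [2.959, -1.054, -0.001]
ft_force: [-2.9, -3.6, 2.5]
finger_gap: 24.8
```

```bash
python3 l.py w8.png 3
```

```text
9.68 q [ 0.05  0.15  1.91 -0.    1.09  2.31] p [486.51 146.78 106.21] yaw y -129.2 F [-2.9  -3.59  2.53] gap 24.8
9.72 q [ 0.05  0.15  1.91 -0.    1.09  2.31] p [486.53 146.78 106.23] yaw y -129.2 F [-3.2  -4.11  3.33] gap 25.1
9.78 q [ 0.05  0.15  1.91 -0.    1.08  2.31] p [486.56 146.78 106.24] yaw y -129.2 F [-3.3  -2.92  1.74] gap 24.7
tool F [-0.19  4.73 -2.53]
```

Emit:
play_rows(plan=[[0,-0.4,0,0,25],[0,-0.8,0,0,25],[0,-1.2,0,0,25],[0,-1.2,0,0,25]])

```text
clock: 10.32
eef_pos: [486.9, 147.3, 106.2]
orientation: [2.958, -1.053, -0.002]
ft_force: [-5.1, -5.9, 3.9]
finger_gap: 24.6
```

```bash
python3 l.py w8.png 3
```

```text
10.32 q [ 0.06  0.15  1.91 -0.    1.09  2.31] p [486.93 147.33 106.17] yaw y -129.2 F [-5.07 -5.89  3.94] gap 24.6
10.38 q [ 0.06  0.15  1.91 -0.    1.09  2.31] p [486.93 147.33 106.19] yaw y -129.2 F [-4.42 -5.38  4.51] gap 24.7
10.43 q [ 0.06  0.15  1.91 -0.    1.09  2.31] p [486.92 147.34 106.18] yaw y -129.2 F [-3.98 -5.22  3.66] gap 25.3
tool F [-0.01  7.11 -4.02]
```

View pics/w8.png

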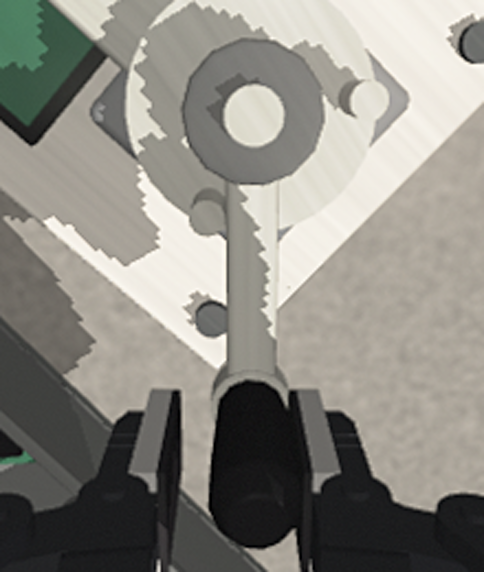

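Emit:
play_rows(plan=[[0,-0.5,0,0,25],[0,-1.0,0,0,25],[0,-1.0,0,0,25]])

```text
clock: 10.85
eef_pos: [487.2, 147.8, 106.1]
orientation: [2.957, -1.052, -0.003]
ft_force: [-6.3, -6.9, 5.3]
finger_gap: 24.7
```

```bash
python3 l.py w9.png 4
```

```text
10.85 q [ 0.06  0.15  1.9  -0.    1.09  2.31] p [487.24 147.77 106.12] yaw y -129.2 F [-6.26 -6.91  5.3 ] gap 24.7
10.9 q [ 0.06  0.15  1.9  -0.    1.09  2.31] p [487.22 147.75 106.12] yaw y -129.2 F [-6.19 -7.4   5.09] gap 25.1
10.95 q [ 0.06  0.15  1.9  -0.    1.09  2.31] p [487.23 147.74 106.14] yaw y -129.2 F [-6.62 -8.12  4.44] gap 24.9
11.0 q [ 0.06  0.15  1.9  -0.    1.09  2.31] p [487.23 147.75 106.14] yaw y -129.2 F [-6.69 -8.04  4.46] gap 25.1
tool F [-0.18  9.99 -4.79]
```

Emit:
play_rows(plan=[[0,-0.5,0,0,25],[0,-1.1,0,0,25],[0,-1.1,0,0,25]])

```text
clock: 11.42
eef_pos: [487.6, 148.2, 106.1]
orientation: [2.956, -1.052, -0.004]
ft_force: [-8.0, -9.3, 6.7]
finger_gap: 25.1
```

```bash
python3 l.py w10.png 4
```

```text
11.43 q [ 0.06  0.16  1.9  -0.    1.09  2.32] p [487.56 148.23 106.06] yaw y -129.2 F [-7.98 -9.34  6.73] gap 25.1
11.47 q [ 0.06  0.16  1.9  -0.    1.09  2.32] p [487.56 148.21 106.07] yaw y -129.2 F [-7.69 -8.79  4.41] gap 25.0
11.53 q [ 0.06  0.16  1.9  -0.    1.09  2.32] p [487.55 148.22 106.07] yaw y -129.2 F [-8.28 -9.53  5.74] gap 24.6
11.57 q [ 0.06  0.16  1.9  -0.    1.09  2.32] p [487.58 148.23 106.1 ] yaw y -129.2 F [-7.89 -9.9   5.55] gap 25.0
tool F [-0.25 12.33 -5.55]
```

Emit:
play_rows(plan=[[0,-0.3,0,0,25],[0,-0.3,0,0,25],[0,-0.3,0,0,25],[0,-0.3,0,0,25],[0,-0.3,0,0,25],[0,-0.3,0,0,25],[0,-0.3,0,0,25],[0,-0.3,0,0,25]])

```text
clock: 12.62
eef_pos: [487.7, 148.3, 106.1]
orientation: [2.956, -1.052, -0.004]
ft_force: [-7.0, -9.8, 6.7]
finger_gap: 25.1
```

```bash
python3 l.py w11.png 4
```

```text
12.62 q [ 0.06  0.16  1.9  -0.    1.09  2.32] p [487.69 148.34 106.09] yaw y -129.2 F [-7.02 -9.84  6.68] gap 25.1
12.68 q [ 0.06  0.16  1.9  -0.    1.09  2.32] p [487.67 148.34 106.06] yaw y -129.2 F [-7.97 -9.28  6.18] gap 25.3
12.72 q [ 0.06  0.16  1.9  -0.    1.09  2.32] p [487.67 148.33 106.05] yaw y -129.2 F [-8.16 -9.71  6.7 ] gap 25.1
12.78 q [ 0.06  0.16  1.9  -0.    1.09  2.32] p [487.63 148.34 106.03] yaw y -129.2 F [-7.25 -9.83  6.71] gap 25.0
tool F [ 0.21 12.33 -6.51]
```

Emit:
play_rows(plan=[[0,0,0,0,25],[0,0,0,0,25],[0,0,0,0,25],[0,0,0,0,25],[0,0,0,0,25],[0,0,0,0,25],[0,0,0,0,25],[0,0,0,0,25]])

```text
clock: 13.82
eef_pos: [487.7, 148.4, 106.1]
orientation: [2.956, -1.052, -0.004]
ft_force: [-8.7, -10.3, 6.5]
finger_gap: 24.9
```

```bash
python3 l.py w12.png 3; python3 - <<'E'
from h import *
im,d=arm.camera("top");save("top2.png",im);c=arm.calibration("top")
for r in arm.tip_of("top","screw_mark"):print(r,at_z(c,r["location"],61))
E
```

```text
13.82 q [ 0.06  0.16  1.9  -0.    1.09  2.32] p [487.66 148.35 106.06] yaw y -129.2 F [ -8.7  -10.34   6.53] gap 24.9
13.88 q [ 0.06  0.16  1.9  -0.    1.09  2.32] p [487.68 148.35 106.07] yaw y -129.2 F [-8.11 -8.78  6.65] gap 25.1
13.93 q [ 0.06  0.16  1.9  -0.    1.09  2.32] p [487.66 148.34 106.05] yaw y -129.2 F [-7.26 -9.36  7.04] gap 25.0
tool F [-0.23 12.46 -6.68]
{'location': [231.8, 195.4], 'conf': 0.89} [577.9133265  100.95937807  61.        ]
```

View pics/w12.png

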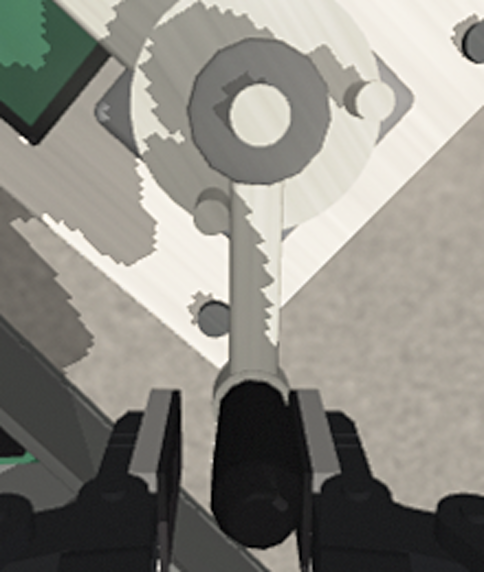

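Emit:
play_rows(plan=[[0,-0.4,0,0,25],[0,-0.4,0,0,25],[0,-0.4,0,0,25],[0,-0.4,0,0,25],[0,-0.4,0,0,25],[0,-0.4,0,0,25],[0,-0.4,0,0,25],[0,-0.4,0,0,25]])

```text
clock: 15.08
eef_pos: [487.8, 148.5, 106.0]
orientation: [2.955, -1.051, -0.004]
ft_force: [-8.3, -9.9, 6.6]
finger_gap: 25.1
```

```bash
python3 l.py w13.png 5
```

```text
15.07 q [ 0.06  0.16  1.9  -0.    1.09  2.32] p [487.78 148.49 106.03] yaw y -129.2 F [-8.28 -9.91  6.58] gap 25.1
15.12 q [ 0.06  0.16  1.9  -0.    1.09  2.32] p [487.78 148.52 106.03] yaw y -129.2 F [ -8.76 -10.34   6.91] gap 24.8
15.18 q [ 0.06  0.16  1.9  -0.    1.09  2.32] p [487.78 148.52 106.03] yaw y -129.2 F [ -8.63 -10.39   6.71] gap 25.0
15.22 q [ 0.06  0.16  1.9  -0.    1.09  2.32] p [487.79 148.49 106.05] yaw y -129.2 F [ -9.31 -10.41   5.72] gap 24.8
15.28 q [ 0.06  0.16  1.9  -0.    1.09  2.32] p [487.78 148.5  106.02] yaw y -129.2 F [ -8.35 -10.53   7.  ] gap 24.9
tool F [-0.21 13.51 -6.51]
```

Emit:
play_rows(plan=[[0,0,0,0,25],[0,0,0,0,25],[0,0,0,0,25],[0,0,0,0,25],[0,0,0,0,25],[0,0,0,0,25]])

```text
clock: 16.08
eef_pos: [487.8, 148.5, 106.0]
orientation: [2.955, -1.051, -0.004]
ft_force: [-8.9, -10.3, 7.3]
finger_gap: 24.9
```

Emit:
play_rows(plan=[[0,0.7,0,0,25],[0,1.4,0,0,25],[0,2.1,0,0,25],[0,2.8,0,0,25],[0,3.5,0,0,25],[0,4.2,0,0,25],[0,4.9,0,0,25],[0,5.6,0,0,25]])

```text
clock: 17.08
eef_pos: [486.0, 146.0, 106.3]
orientation: [-2.958, 1.054, -0.001]
ft_force: [-0.4, -0.7, 0.4]
finger_gap: 25.3
```

```bash
python3 l.py w14.png 2; python3 - <<'E'
from h import *
s,R=st();print("axis in tool",R.T@(np.array([538.3,98.2,0])-s["eef_pos"]))
im,d=arm.camera("top")
c=arm.calibration("top")
for r in arm.tip_of("top","screw_mark"):print(r,at_z(c,r["location"],61))
E
```

```text
17.07 q [0.05 0.15 1.91 0.   1.08 2.31] p [485.99 146.   106.33] yaw y -129.2 F [-0.37 -0.67  0.36] gap 25.3
17.12 q [0.05 0.15 1.91 0.   1.08 2.31] p [485.99 145.97 106.35] yaw y -129.2 F [-0.57 -0.05  0.31] gap 24.9
tool F [-0.14  0.58 -0.34]
17.18 q [0.05 0.15 1.91 0.   1.08 2.31] p [485.98 145.98 106.34] yaw y -129.2 F [-0.45 -1.43 -0.36] gap 25.2
axis in tool [ 70.71798502   4.06058988 106.35381167]
{'location': [235.2, 196.0], 'conf': 0.68} [576.18603519  93.79541022  61.        ]
```

View pics/w14.png

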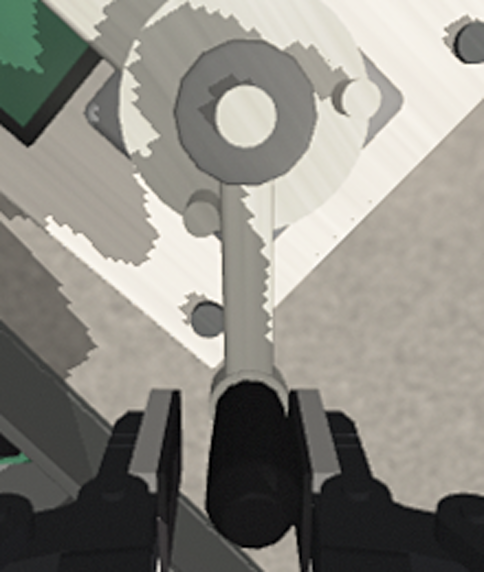

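Emit:
play_rows(plan=[[0,2,0,0,25],[0.2,4.1,0,0,25],[0.3,8.3,0,-0.06,25],[0.7,12.5,0,-0.12,25],[1.3,16.7,0,-0.18,25],[2.2,20.8,0,-0.24,25],[3.4,24.9,0,-0.3,25],[4.7,28.9,0,-0.36,25]])

```text
clock: 18.27
eef_pos: [471.2, 120.3, 106.4]
orientation: [-3.1, 0.504, -0.001]
ft_force: [0.3, 0.4, 0.1]
finger_gap: 25.2
```

Emit:
play_rows(plan=[[0.1,4.2,0,-0.06,25],[0.5,8.4,0,-0.12,25],[1.1,12.6,0,-0.18,25],[2.0,16.8,0,-0.24,25],[3.1,20.8,0,-0.3,25],[4.5,24.8,0,-0.36,25],[6.1,28.7,0,-0.42,25],[6.1,28.7,0,-0.42,25]])

```text
clock: 19.27
eef_pos: [467.8, 91.0, 106.4]
orientation: [-3.138, -0.149, -0.001]
ft_force: [-0.4, -0.7, 0.1]
finger_gap: 25.3
```

```bash
python3 l.py w15.png 2; python3 - <<'E'
from h import *
s,R=st();print("axis in tool",R.T@(np.array([538.3,98.2,0])-s["eef_pos"]))
E
```

```text
19.27 q [-0.06  0.07  2.    0.    1.08  1.41] p [467.81  91.03 106.4 ] yaw y -84.6 F [-0.43 -0.7   0.08] gap 25.3
19.32 q [-0.06  0.07  2.    0.    1.08  1.41] p [467.77  91.14 106.37] yaw y -84.6 F [0.26 0.62 0.31] gap 25.0
tool F [-0.09  0.03 -0.2 ]
19.38 q [-0.06  0.07  2.    0.    1.08  1.41] p [467.76  91.23 106.36] yaw y -84.6 F [0.48 0.32 0.43] gap 25.1
axis in tool [ 70.85794814  -0.2662607  106.38256823]
```

View pics/w15.png

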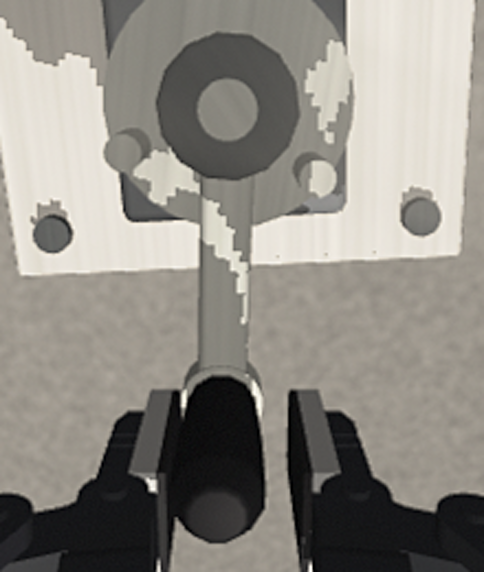

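Emit:
play_rows(plan=[[0.1,4.2,0,-0.06,25],[0.5,8.4,0,-0.12,25],[1.1,12.6,0,-0.18,25],[2.0,16.8,0,-0.24,25],[3.1,20.8,0,-0.3,25],[4.0,23.5,0,-0.34,25],[5.0,26.2,0,-0.38,25],[5.0,26.2,0,-0.38,25]])

```text
clock: 20.38
eef_pos: [475.2, 65.6, 106.3]
orientation: [-3.054, -0.739, -0.0]
ft_force: [-0.1, 0.5, 0.4]
finger_gap: 25.2
```

```bash
python3 l.py w16.png 3
```

```text
20.38 q [-0.12  0.08  1.99  0.    1.08  0.98] p [475.25  65.62 106.32] yaw y -62.8 F [-0.09  0.55  0.43] gap 25.2
20.43 q [-0.12  0.08  1.99  0.    1.08  0.98] p [475.18  65.67 106.29] yaw y -62.8 F [-0.74  1.01 -0.76] gap 25.2
20.48 q [-0.12  0.08  1.99  0.    1.08  0.98] p [475.16  65.68 106.27] yaw y -62.8 F [-0.26 -0.15  0.33] gap 24.6
tool F [-0.11 -0.58 -0.  ]
```

View pics/w16.png

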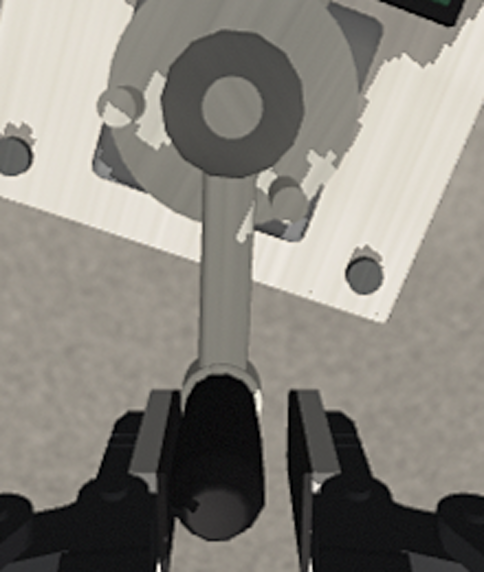

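Emit:
play_rows(plan=[[0,1.4,0,-0.02,25],[0.1,2.8,0,-0.04,25],[0.1,4.2,0,-0.06,25],[0.2,4.9,0,-0.07,25],[0.2,5.6,0,-0.08,25],[0.2,5.6,0,-0.08,25]])

```text
clock: 21.28
eef_pos: [477.9, 60.7, 106.3]
orientation: [-3.021, -0.862, 0.0]
ft_force: [0.3, 0.6, 0.0]
finger_gap: 25.1
```

```bash
python3 l.py w17.png 3
```

```text
21.27 q [-0.13  0.08  1.98 -0.    1.08  0.89] p [477.93  60.65 106.26] yaw y -58.2 F [0.29 0.63 0.02] gap 25.1
21.32 q [-0.13  0.08  1.98 -0.    1.08  0.89] p [477.95  60.64 106.3 ] yaw y -58.2 F [-0.21  0.38  0.93] gap 25.0
21.38 q [-0.13  0.08  1.98 -0.    1.08  0.89] p [477.97  60.65 106.31] yaw y -58.2 F [-0.11  0.23 -0.54] gap 25.3
tool F [ 0.21 -0.35 -0.13]
```

View pics/w17.png

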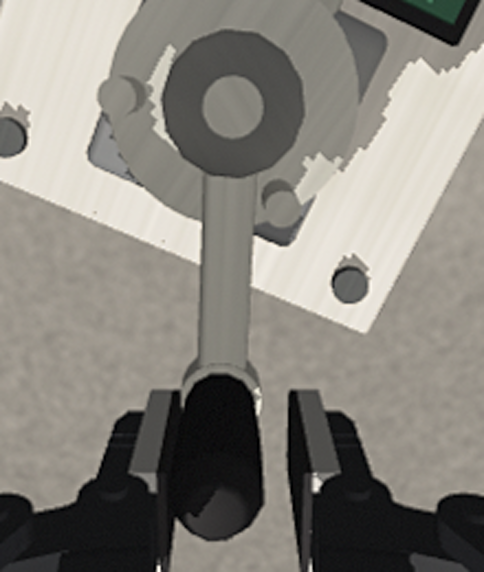

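Emit:
play_rows(plan=[[0,0.7,0,-0.01,25],[0,1.4,0,-0.02,25],[0,2.1,0,-0.03,25],[0,2.1,0,-0.03,25]])

```text
clock: 21.92
eef_pos: [479.1, 58.8, 106.3]
orientation: [3.008, 0.907, 0.0]
ft_force: [0.0, -0.2, -0.5]
finger_gap: 25.2
```

Emit:
play_rows(plan=[[0,0.4,0,0,25],[0,0.8,0,0,25],[0,0.8,0,0,25]])

```text
clock: 22.3
eef_pos: [479.5, 58.2, 106.3]
orientation: [3.008, 0.907, 0.0]
ft_force: [0.2, 0.2, 0.0]
finger_gap: 25.4
```

```bash
python3 l.py w18.png 3
```

```text
22.3 q [-0.13  0.09  1.98 -0.    1.08  0.85] p [479.53  58.22 106.33] yaw y -56.4 F [0.25 0.2  0.  ] gap 25.4
22.35 q [-0.13  0.09  1.98 -0.    1.08  0.86] p [479.51  58.21 106.31] yaw y -56.4 F [-0.34 -0.09  0.69] gap 25.0
22.4 q [-0.13  0.09  1.98 -0.    1.08  0.86] p [479.52  58.2  106.3 ] yaw y -56.4 F [-0.14  1.1   0.35] gap 24.8
tool F [ 0.16 -0.38 -0.35]
```

View pics/w18.png

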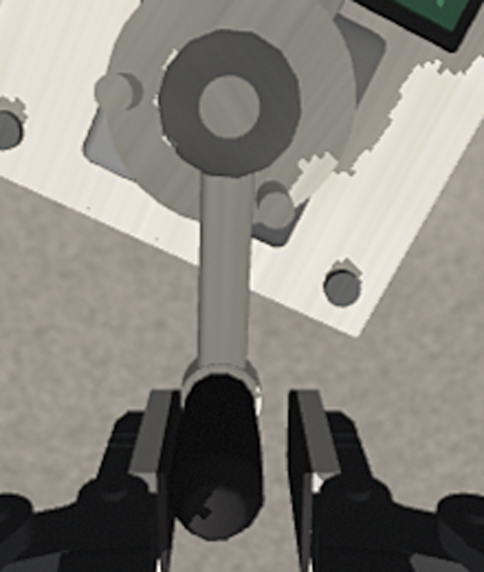

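Emit:
play_rows(plan=[[0,0.4,0,0,25],[0,0.8,0,0,25],[0,0.8,0,0,25]])

```text
clock: 22.82
eef_pos: [480.0, 57.6, 106.3]
orientation: [3.008, 0.907, 0.0]
ft_force: [0.1, 0.5, -0.3]
finger_gap: 24.9
```

Emit:
play_rows(plan=[[0,0.4,0,0,25],[0,0.8,0,0,25],[0,0.8,0,0,25]])

```text
clock: 23.2
eef_pos: [480.4, 56.9, 106.3]
orientation: [3.008, 0.907, 0.0]
ft_force: [0.2, 0.8, 0.9]
finger_gap: 25.0
```

Emit:
play_rows(plan=[[0,0.4,0,0,25],[0,0.8,0,0,25],[0,0.8,0,0,25]])

```text
clock: 23.58
eef_pos: [480.8, 56.2, 106.3]
orientation: [3.008, 0.907, -0.0]
ft_force: [0.9, -0.1, 0.2]
finger_gap: 24.5
```

```bash
python3 l.py w19.png 3
```

```text
23.57 q [-0.13  0.09  1.97 -0.    1.08  0.85] p [480.83  56.2  106.29] yaw y -56.4 F [ 0.87 -0.14  0.2 ] gap 24.5
23.62 q [-0.13  0.09  1.97 -0.    1.08  0.85] p [480.82  56.21 106.3 ] yaw y -56.4 F [-0.98  0.53 -0.13] gap 24.9
23.68 q [-0.13  0.09  1.97 -0.    1.08  0.85] p [480.81  56.22 106.29] yaw y -56.4 F [0.22 0.5  0.15] gap 25.1
tool F [ 0.19 -0.23 -0.07]
```

View pics/w19.png

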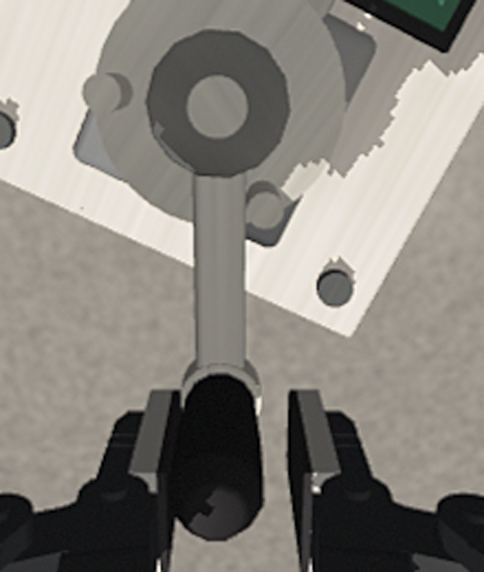

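Lug (left edge ~247) is about to touch the lever edge (~246). Continue in small steps.

Emit:
play_rows(plan=[[0,0.4,0,0,25],[0,0.8,0,0,25],[0,0.8,0,0,25]])

```text
clock: 24.1
eef_pos: [481.1, 55.7, 106.3]
orientation: [-3.007, -0.907, 0.0]
ft_force: [-1.0, 1.4, 1.2]
finger_gap: 25.3
```

Emit:
play_rows(plan=[[0,0.4,0,0,25],[0,0.8,0,0,25],[0,0.8,0,0,25]])

```text
clock: 24.48
eef_pos: [481.4, 55.2, 106.2]
orientation: [-3.007, -0.907, 0.001]
ft_force: [-2.3, 4.3, 2.0]
finger_gap: 25.3
```

```bash
python3 l.py w20.png 3
```

```text
24.48 q [-0.14  0.09  1.97  0.    1.08  0.85] p [481.43  55.19 106.22] yaw y -56.4 F [-2.26  4.25  2.02] gap 25.3
24.52 q [-0.14  0.09  1.97  0.    1.08  0.85] p [481.47  55.16 106.25] yaw y -56.4 F [-2.08  3.15  2.1 ] gap 25.0
24.57 q [-0.14  0.09  1.97  0.    1.08  0.85] p [481.53  55.13 106.27] yaw y -56.4 F [-1.98  3.61  2.17] gap 24.9
tool F [ 0.27 -4.23 -2.09]
```

Emit:
play_rows(plan=[[0,-0.4,0,0,25],[0,-0.8,0,0,25],[0,-1.2,0,0,25],[0,-1.8,0,0,25],[0,-2.6,0,0,25],[0,-3.6,0,0,25],[0,-4.4,0,0,25],[0,-4.4,0,0,25]])

```text
clock: 25.62
eef_pos: [479.3, 58.6, 106.3]
orientation: [3.008, 0.907, 0.0]
ft_force: [-0.3, -0.5, -0.0]
finger_gap: 24.9
```

```bash
python3 l.py w21.png 2
```

```text
25.62 q [-0.13  0.09  1.98 -0.    1.08  0.86] p [479.27  58.59 106.32] yaw y -56.4 F [-0.26 -0.53 -0.03] gap 24.9
25.68 q [-0.13  0.09  1.98 -0.    1.08  0.86] p [479.31  58.57 106.33] yaw y -56.4 F [ 0.2   0.07 -0.35] gap 24.5
tool F [-0.15  0.17  0.19]
```

View pics/w21.png

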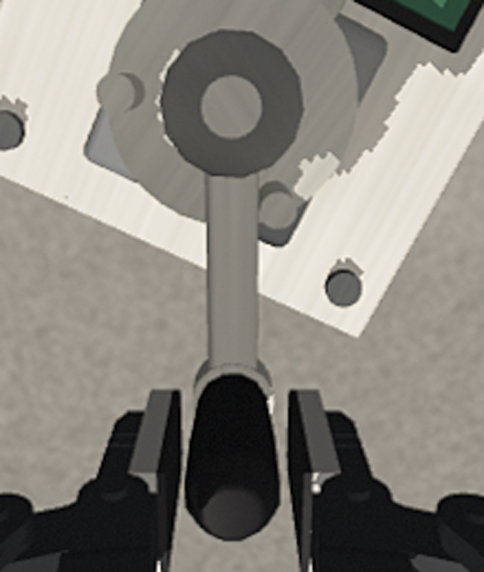

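Knob is free between the pads (cols 188–280 vs pads 180/290), lever against the rest lug (edge 258/259). Open and lift.

Emit:
play_rows(plan=[[0,0,0,0,45],[0,0,0,0,45],[0,0,0,0,45],[0,0,-20,0,45],[0,0,-60,0,45],[0,0,-110,0,45],[0,0,-140,0,45],[0,0,-140,0,45]])

```text
clock: 26.72
eef_pos: [480.9, 58.4, 249.2]
orientation: [3.005, 0.906, 0.009]
ft_force: [0.6, -0.7, 0.7]
finger_gap: 44.8
```

```bash
python3 - <<'E'
from h import *
s,R=st()
c=arm.calibration("wrist");im,d=arm.camera("wrist");save("wrist22.png",im)
for n,z in dict(screw_axis=92,knob_center=106,screw_mark=61).items():
    for r in arm.tip_of("wrist",n)[:1]: print(n,r["conf"],r["location"],np.round(at_z(c,r["location"],z),1))
E
```

```text
26.73 q [-0.13 -0.09  1.85 -0.    1.38  0.86] p [480.94  58.37 249.18] yaw y -56.4 F [ 0.56 -0.67  0.74] gap 44.8
knob_center 0.63 [254.0, 186.0] [477.8  58.5 106. ]
screw_mark 0.92 [273.4, 75.0] [570.   97.1  61. ]
```

View pics/wrist22.png

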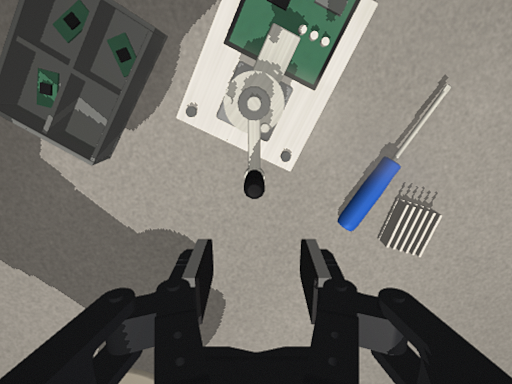

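```bash
python3 - <<'E'
from h import *
im=cv2.imread("pics/wrist22.png")[60:210,190:310]; cv2.imwrite("pics/w22c.png",cv2.resize(im,None,fx=4,fy=4,interpolation=cv2.INTER_CUBIC))
E
```

```text
(no output)
```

View pics/w22c.png

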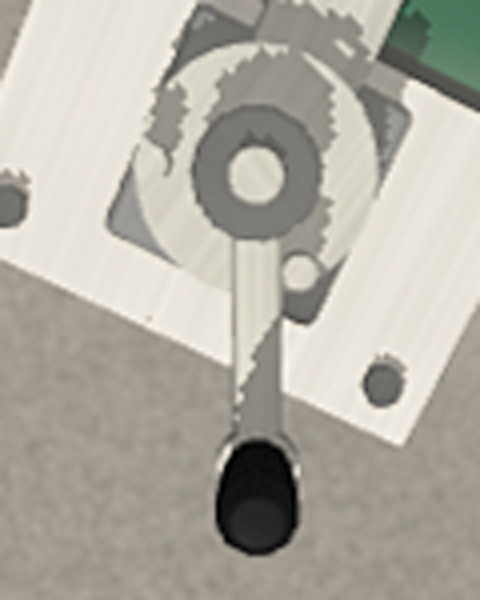

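View pics/w20.png

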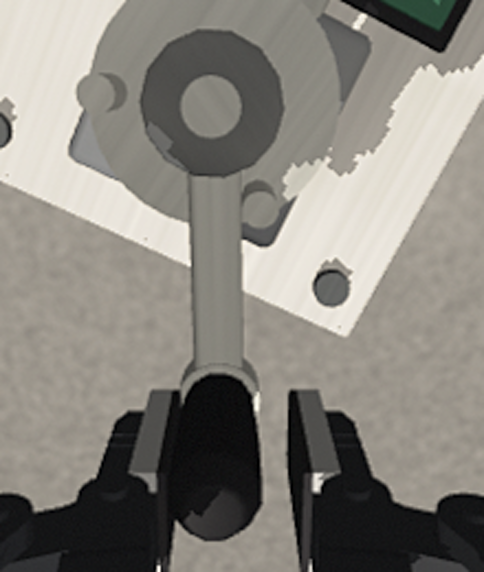

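The lever bears on the rest lug: the edges touch at about (282,272) in the crop. The gripper is clear of everything, so I'm handing the job in.

```bash
python3 -c "
from bench import arm
print(arm.close_job())"
```

```text
the job is handed in; nothing more can be done
None
```

The clamp screw held at the test load, the lever is back on its rest lug, and I handed the job in at about 27 s.

- **Load test:** I put the open jaws around the knob and swung the lever clockwise onto the drive lug. I then raised the load in small steps. It stayed above 12.3 N (about 0.86 N·m) for over 4 s. The last 1.9 s or so of that was at about 13.5 N (0.94 N·m). No reading went above about 14 N (1.0 N·m).
- **Return:** I eased the load off slowly and swung the lever anticlockwise to the rest lug, which it touched at about 4 N (0.3 N·m). Then I centred the jaws so they were clear of the knob, opened them and lifted away.
- **Last checks:**
  - The wrist picture shows the lever against the rest lug and nothing touching the robot.
  - The screw mark reads (570.0, 97.1) mm now and (570.7, 95.8) mm before. That 1.5 mm difference is within the camera error, so I see no sign that the screw turned.
  - The tray, screwdriver and heat sink were never touched.
- **Readings that disagreed:**
  - The top camera's screw-mark readings scattered by several mm while the arm was over the clamp, so I relied on the wrist camera instead.
  - While loaded, the force sensor also showed about 6.5 N along the vertical, which I put down to the pad pressing at a slant or to friction. It puts no torque on the screw.

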